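Set the clamp screw of a mould press in its curing pot

ROBOT

A 7-joint arm with a two-finger parallel gripper is mounted at the origin on the work surface. World frame = base frame: x ahead of the robot, y to its left, z up, the work surface at z = 0. Lengths are in m, angles in rad, forces in N, time in s.
With the tool pointing down it reaches from about 0.35 to 0.775 m from the base axis. Payload 3.1 kg.
Tool frame: the origin (TCP) lies between the finger pads; the fingertips stand 25 mm ahead of it and the grasp point (between the pads) lies 6 mm ahead of it (finger_overhang is the distance from the TCP to the fingertips, in m); y points along the fingers, x is the direction in which the jaws open and shut, and the axes are right-handed (so a half turn about y gives the same grasp; the last joint's range is limited). The gripper opens to 85 mm and grips with 20 to 120 N. Pads are 22 mm wide; open, the fingers measure 114 mm over their backs; the gripper's body (76 mm by 85 mm) begins 54 mm behind the grasp point. The pads swing forward as they close: fully open they stand 13 mm farther back than shut.
Start: joints at [-1.343, 0.311, 0.014, 1.512, -0.004, 1.319, -0.027], TCP at [0.147, 0.53, 0.256] pointing down, gripper open.
Joint ranges: [-2.7, 2.7], [-0.3, 1.91], [-1.27, 1.3], [0.12, 2.57], [-1.44, 4.58], [0.2, 2.03], [-3.05, 3.05]. Speed limits (rad/s): [2.79, 2.79, 3.14, 3.14, 3.14, 3.14, 3.14].

INTERFACE

Orientations are given as a unit quaternion [w, x, y, z].
In Python, from workcell import * gives the robot as it stands.
- The arm moves only by the shell command python3 -m crank 'ROWS' [OPENING]. ROWS is JSON, one flat list of numbers, 6 for each row, row after row: the shift along the tool's x, y, z in m, then the turn, a rotation vector about the tool's x, y, z in rad. In form: [dx, dy, dz, rx, ry, rz, dx, dy, dz, rx, ry, rz, ...]. A call has 1 to 10 rows; each row shifts and turns the pose as measured when the row begins, along the tool's axes as they then stand; what a row does not reach is not made up. A row lasts 1/12 s, in which the tool goes at most 41.7 mm and 7.16 degrees, less where a joint would pass 70% of its speed; a pose out of reach is approached as far as the arm can. A call is refused whole if a number of a shift passes 0.0417 or a number of a turn 0.125, either way. A call with a gripper value outside its range is refused whole. OPENING is the finger opening in m, from 0 to 0.0854, set as the call begins (- or left out, the last holds). The fingers move at their own pace and stop on an object; the grip force is fixed at half the most. Time passes only in rows, so rows that do not move let the fingers close. It gives the time, the measured TCP pose, the force and the opening at its end, in the units of the state.
- get_obs(): the state, without advancing time (a new reading comes with each control period).
- grab_frame(name): name is "scene" or "top"; returns a dict with "image" (384x512x3 uint8, red, green, blue), "mtx" (3x3 intrinsics, pixels), "origin" and "attitude" of the camera in the world. Camera axes: x right, y up, looking along -z (the intrinsics and any distortion apply to the point x, -y, -z); pixel columns grow to the right and rows downward; lengths in m; the calibration is good to about 2 mm. A picture is of the moment at which its call begins. There is no depth.
- job_done(): hands the job in, once; it reports no verdict.
Trained networks look in the newest picture that a camera, given by its name, has taken for a name from the list of things; names that differ only in an ending like _2 or _b are one class to them, and where a whole thing is asked for, a point or a joint stands for the part that bears it (a point fixed in the world has none). Each returns a list of dicts, best first, with "confidence" (0 to 1); they miss things now and then, are a little off and sometimes report something else, mostly with a low value. They report only what shows in the picture. A call takes as long as a camera call. They do not tell look-alikes from the thing itself.
- regions_of(label, camera): "mask" (384x512 bool, what is visible of it) and "box" ([centre column, centre row, width, height] in pixels, round what is visible of it).
- landmark_of(label, camera): "at" ([column, row] in pixels: a listed point, or the origin of a listed thing).
The state is a dict: "clock": time; "joint_pos": joint angles; "qd": joint speeds; "effort": joint torques, N m; "ee_pos": TCP position; "tool_rot": TCP orientation; "force": force on the tool from outside, world axes, zero at the start; "torque": the same for the moment, N m; "opening": finger opening in m.
Only numpy, scipy, OpenCV 4.12 (cv2) and the standard library are available. Lean on these libraries where they do the work, as an engineer would, in place of code of your own. Each camera call takes 0.05 s, during which the arm holds its last target.

TASK

The silicone mould is clamped in the little screw press inside the lidded curing pot. Lift the lid off by its knob and set it down gently, knob up, on the round cork mat; then turn the brass thumbscrew clockwise until it seats, back it off a quarter turn so that the rubber is held but not squashed, and finish while still gripping the thumbscrew there, keeping it from turning, so that the locknut can be nipped up. Leave the other things on the bench where they are.

Things in the scene. Friction and masses are not known exactly. Their poses are not given: they have to be found in the camera images.
- pot: Aluminium curing pot on a low black heated base, 181 mm across, fixed on the bench. Origin: centre of its underside; z up. The rim is 130 mm above the bench, the mouth 173 mm wide, the wall 4 mm thick; two small black side grips at 104 mm height reach 113 mm from the axis along its own +x and -x. The mould press stands fixed inside; the loose lid lies on the rim.
- lid: Loose domed aluminium lid, 192 mm across, 0.3 to 0.5 kg. Origin: centre of the underside of its locating ring (158 mm across, 5 mm deep, 7 mm play in the mouth), 125 mm above the bench at the start; z up. Round black knob on top, 30 mm across, from 52 to 78 mm above the origin (dome top at 42 mm). The thumbscrew stands up inside: lift straight up 50 mm before moving sideways.
- cork_mat: Round cork mat, 196 mm across and 6 mm thick, fixed flat on the bench. Origin: centre of its underside. The lid goes on it, resting on its locating ring, so that the lid's origin is 6 mm above the bench.
- paddle: Brass spade-shaped head of the thumbscrew on the mould press, upright near the pot's middle: a flat plate 36 mm wide along its own x, 9 mm thick along its own y, from 20 mm below to 16 mm above its origin. Origin: on the screw's vertical axis, 142 mm above the bench when seated. Grip it across its thickness, from above; the press's stud nuts are 30 mm below the origin. It turns with the screw.
- thumbscrew (a joint): Angle of the thumbscrew in rad: 0 = seated (pad hard on the mould board, a firm stop), growing as it is backed off, anticlockwise from above; a quarter turn is 1.57. It starts 0.9 to 2.4 from seated. Right-hand thread, 2 mm rise per turn; turning takes about 0.06 N m and it stays where it is left.
- mould_half_a: Bystander: loose reddish silicone mould half, 48 x 46 x 16 mm, lying on the bench. Origin: centre of its underside.
- mould_half_b: Bystander: second loose silicone mould half, 48 x 46 x 16 mm. Origin: centre of its underside.
- medal: Bystander: loose metal disc, 36 mm across, 5 mm thick, lying flat. Origin: centre of its underside.
- cutters: Bystander: small side cutters with blue handles lying flat, about 145 mm long, 16 mm high. Origin: at the pivot, on the bench; jaws towards its own +x.
- clamp_a: Bystander: red and black bar clamp lying on its side, bar 300 mm long along its own x, 24 mm high. Origin: under the middle of the bar.
- clamp_b: Bystander: second red and black bar clamp, as the first.
- release_bottle: Bystander: white plastic bottle, 52 mm across, 130 mm tall, standing. Origin: centre of its underside.
- screwdriver: Bystander: screwdriver with a yellow handle lying beyond the pot and mat, along its own x. Origin: under its middle.
Not all that is in view belongs to the job. There is more than one size of the cork_mat; the job needs the smaller.

How it is judged:
By the outcome, as a careful person would: the job done as asked, in the order asked, and still so for the second after the job is handed in, while the arm keeps its last pose, push and grip.
It also fails if it takes over 61 s, if anything falls off the work surface, if the arm or the gripper's body presses on something with over 40 N, if the wrist force passes 120 N, or if a joint passes its speed limit or range.

## Working session

There is one attempt and no reset: what is moved stays moved. The work goes in short steps, Python scripts to look and compute and a shell command to move; the robot and the scene stay as the last step left them, time stands still between calls to the robot, and variables do not carry over. Pictures are saved under pics/ and viewed, and the job is handed in when it is done.

```bash
ls; mkdir -p pics; cat > h.py <<'E'
from workcell import *
import numpy as np, cv2
from scipy.spatial.transform import Rotation as R
def rot(q): return R.from_quat([q[1],q[2],q[3],q[0]])
def shot(name,fn,s=1.5):
    f=grab_frame(name); im=cv2.cvtColor(f["image"],cv2.COLOR_RGB2BGR)
    cv2.imwrite(fn,cv2.resize(im,None,fx=s,fy=s,interpolation=cv2.INTER_CUBIC)); return f
def camR(f):
    a=np.array(f["attitude"],float)
    return rot(a) if a.size==4 else R.from_matrix(a.reshape(3,3))
def topix(f,p):
    q=camR(f).inv().apply(np.atleast_2d(p)-np.array(f["origin"])); q=q*[1,-1,-1]
    u=(np.array(f["mtx"])@q.T).T; return u[:,:2]/u[:,2:]
def ray(f,px,z):
    d=np.linalg.solve(np.array(f["mtx"]),[px[0],px[1],1.])*[1,-1,-1]
    d=camR(f).apply(d); o=np.array(f["origin"]); return o+d*(z-o[2])/d[2]
E
python3 - <<'E'
from h import *
o=get_obs(); print(o)
for n in("scene","top"):
    f=shot(n,f"pics/{n}0.png"); print(n,{k:f[k] for k in f if k!="image"})
E
```

```text
pics
{'clock': 0.0, 'joint_pos': array([-1.34268433,  0.31171979,  0.01398462,  1.51310782, -0.00438149,
        1.31916684, -0.02719107]), 'qd': array([-2.04278630e-03, -5.65959194e-04, -1.61916371e-03,  9.81531596e-04,
        9.55658901e-05, -1.23535243e-05,  4.02657615e-04]), 'effort': array([-4.84422264e-05, -3.79903078e+01,  1.45785883e-01, -2.30590528e+01,
        1.21739408e-02,  1.33723591e-02, -1.07036249e-05]), 'ee_pos': array([0.14640964, 0.52944686, 0.25520371]), 'tool_rot': array([-0.56214557,  0.56322318,  0.4275931 , -0.42887778]), 'force': array([-0.00749621,  0.08371515,  0.12917803]), 'torque': array([-0.00326318,  0.01249681, -0.03628553]), 'opening': 0.08550294796426747}
scene {'mtx': array([[426.38824038,   0.        , 255.18323449],
       [  0.        , 426.38824038, 191.49806204],
       [  0.        ,   0.        ,   1.        ]]), 'origin': array([1.22077714, 0.35189464, 0.98557127]), 'attitude': array([0.49661507, 0.20257419, 0.31850841, 0.78159425])}
top {'mtx': array([[465.66881884,   0.        , 255.73901681],
       [  0.        , 465.66881884, 191.25118699],
       [  0.        ,   0.        ,   1.        ]]), 'origin': array([ 0.34382362, -0.00343415,  1.56455307]), 'attitude': array([-0.70618563, -0.03476167,  0.03131541,  0.70647918])}
```

View pics/scene0.png

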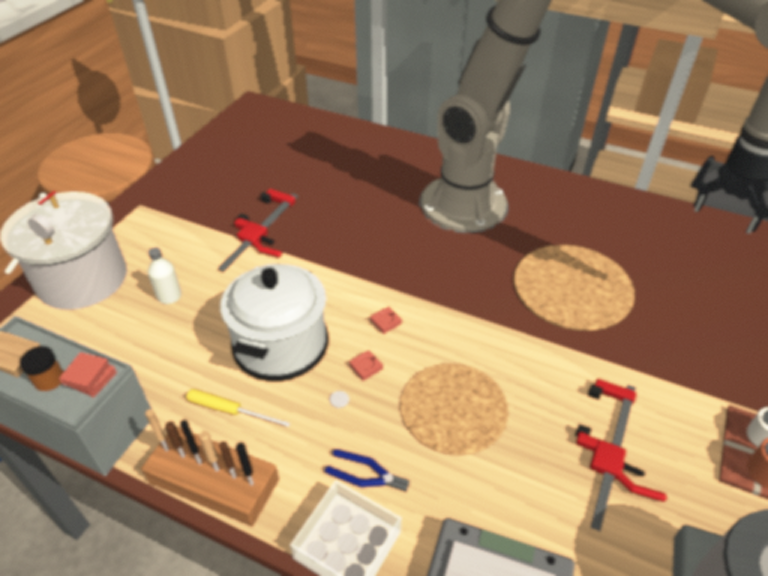

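View pics/top0.png

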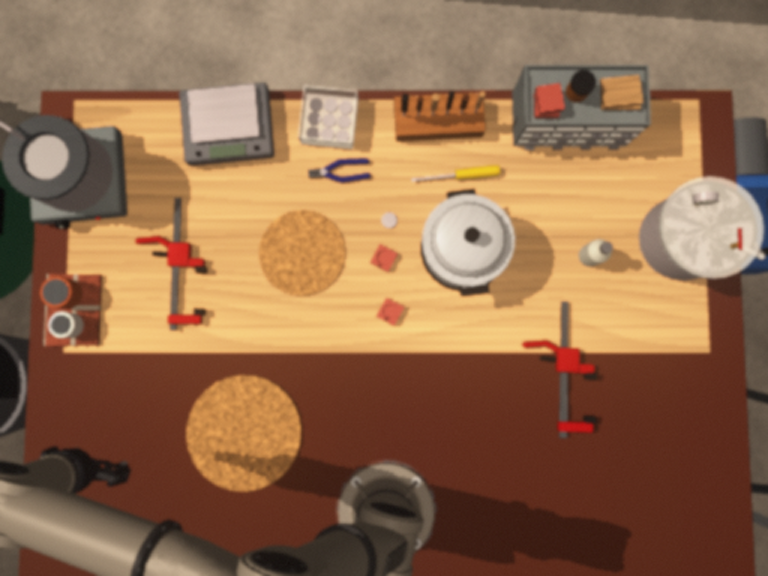

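```bash
python3 - <<'E'
from h import *
fs={n:grab_frame(n) for n in("scene","top")}
Z=dict(pot=0,lid=.125,cork_mat=0)
for l in Z:
  for n,f in fs.items():
    for r in landmark_of(l,n)[:3]: print(l,n,round(r["confidence"],2),np.round(r["at"],1),np.round(ray(f,r["at"],Z[l]),4))
    for r in regions_of(l,n)[:3]: print("   reg",n,round(r["confidence"],2),np.round(r["box"],1))
o=get_obs(); print(np.round(rot(o["tool_rot"]).as_matrix(),3))
E
```

```text
pot scene 0.77 [188.3 229.4] [ 0.5755 -0.1702  0.    ]
   reg scene 0.96 [185.  233.5  65.2  50.7]
   reg top 0.58 [301.8 161.3  50.4  73.5]
lid scene 0.6 [183.7 199.9] [ 0.5725 -0.1705  0.125 ]
   reg scene 0.95 [180.4 201.3  69.4  49.3]
lid top 0.89 [308.5 159.6] [ 0.578  -0.1612  0.125 ]
   reg top 0.79 [312.6 160.9  63.9  59.6]
cork_mat scene 0.93 [383.9 187.3] [0.1523 0.3152 0.    ]
cork_mat scene 0.6 [303.6 273.2] [0.5739 0.1944 0.    ]
cork_mat scene 0.45 [161.4 275.5] [ 0.7445 -0.1519  0.    ]
   reg scene 0.73 [305.9 274.9  68.7  56.8]
   reg scene 0.66 [382.  190.5  80.7  57.2]
cork_mat top 0.86 [163.  286.3] [0.1743 0.3116 0.    ]
cork_mat top 0.75 [197.9 165.6] [0.5781 0.2005 0.    ]
   reg top 0.88 [199.9 169.9  57.9  57.9]
   reg top 0.77 [162.2 287.8  75.3  76.2]
   reg top 0.58 [260.3 146.3  12.2  11.8]
[[ 0.266 -0.    -0.964]
 [ 0.964  0.     0.266]
 [ 0.    -1.     0.   ]]
```

```bash
python3 - <<'E'
from h import *
fs={n:grab_frame(n) for n in("scene","top")}
for n,f in fs.items():
    hsv=cv2.cvtColor(f["image"],cv2.COLOR_RGB2HSV)
    for r in regions_of("cork_mat",n)[:2]:
        c,_=cv2.findContours(r["mask"].astype(np.uint8),cv2.RETR_EXTERNAL,cv2.CHAIN_APPROX_NONE)
        c=max(c,key=len)[:,0,:]
        P=np.array([ray(f,p,.006)[:2] for p in c]).astype(np.float32)
        (x,y),(a,b),_=cv2.fitEllipse(P); print("mat",n,round(x,4),round(y,4),"dia",round(a,3),round(b,3))
    g=hsv[...,2]
    r=regions_of("lid",n)[0]; m=cv2.morphologyEx(r["mask"].astype(np.uint8),cv2.MORPH_CLOSE,np.ones((9,9)))
    k=((g<70)&(m>0)).astype(np.uint8)
    nn,lab,st,ce=cv2.connectedComponentsWithStats(k)
    for i in range(1,nn):
        if st[i,4]>8: print("knob",n,st[i],np.round(ce[i],1),np.round(ray(f,ce[i],.19),4))
    c,_=cv2.findContours(m,cv2.RETR_EXTERNAL,cv2.CHAIN_APPROX_NONE);c=max(c,key=len)[:,0,:]
    P=np.array([ray(f,p,.131)[:2] for p in c]).astype(np.float32)
    (x,y),(a,b),_=cv2.fitEllipse(P); print("lid",n,round(x,4),round(y,4),"dia",round(a,3),round(b,3))
t=fs["top"]["image"][120:205,265:360]; s=fs["scene"]["image"][170:255,140:235]
t2=fs["top"]["image"][125:210,155:250]
cv2.imwrite("pics/crop.png",cv2.cvtColor(np.hstack([cv2.resize(i,(260,260),interpolation=cv2.INTER_CUBIC) for i in(t,s,t2)]),cv2.COLOR_RGB2BGR))
E
```

```text
mat scene 0.1707 0.3135 dia 0.248 0.256
mat scene 0.5711 0.19 dia 0.191 0.192
knob scene [175 180   9  12  88] [179.  185.1] [ 0.5807 -0.171   0.19  ]
lid scene 0.5773 -0.1716 dia 0.188 0.19
mat top 0.5687 0.1908 dia 0.191 0.194
mat top 0.1693 0.3144 dia 0.247 0.249
knob top [311 153   8   7  41] [314.6 156. ] [ 0.5782 -0.1724  0.19  ]
lid top 0.5772 -0.1695 dia 0.186 0.189
```

View pics/crop.png

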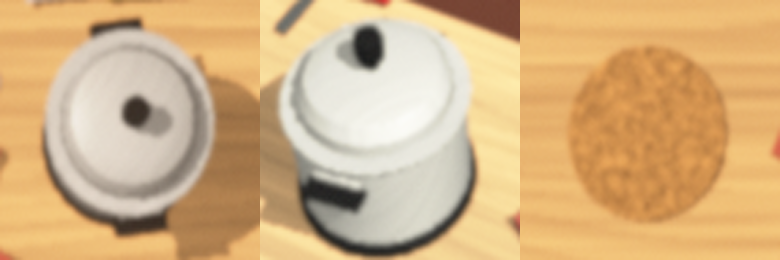

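Candidates: lids/pots – curing pot with black knob, top px (314,156), versus the big stock pot at (470,150). Mats – (202,168), measured about 0.192 m across, versus (162,288), about 0.25 m. I choose the knobbed pot at (0.578,-0.171) and the small mat at (0.570,0.190). The crop shows a domed lid with a round black knob, side grips, and a small mat clear of other things.

```bash
python3 -m crank '[-0.028,-0.006,-0.03,0,0,0,-0.028,-0.006,-0.03,0,0,0,-0.028,-0.006,-0.03,0,0,0,-0.028,-0.006,-0.03,0,0,0,-0.028,-0.006,-0.03,0,0,0,-0.028,-0.006,-0.03,0,0,0,-0.028,-0.006,-0.03,0,0,0,-0.028,-0.006,-0.03,0,0,0]' 0.0854; python3 -c "
from h import *
o=get_obs();print(o['joint_pos'])"
```

```text
clock: 1.77
ee_pos: [0.315, 0.2541, 0.3009]
tool_rot: [0.56, -0.555, -0.434, 0.436]
force: [1.5, -0.3, -0.3]
opening: 0.0856
[-9.69798585e-01 -1.83059439e-02  2.50939093e-01  1.78612702e+00
 -1.70173054e-03  1.37533115e+00  6.06527576e-01]
```

```bash
python3 -m crank '[-0.029,0,-0.031,0,0,0,-0.029,0,-0.031,0,0,0,-0.029,0,-0.031,0,0,0,-0.029,0,-0.031,0,0,0,-0.029,0,-0.031,0,0,0,-0.029,0,-0.031,0,0,0,-0.029,0,-0.031,0,0,0,-0.029,0,-0.031,0,0,0,-0.029,0,-0.031,0,0,0,-0.029,0,-0.031,0,0,0]'; python3 -c "
from h import *
o=get_obs();print(o['joint_pos']);Rm=rot(o['tool_rot']);print(np.round(Rm.as_matrix(),3), Rm.inv().apply(np.array([.579,-.171,.3])-o['ee_pos']))"
```

```text
clock: 2.6
ee_pos: [0.5393, -0.0968, 0.3036]
tool_rot: [0.559, -0.554, -0.442, 0.431]
force: [0.3, -0.3, 0.6]
opening: 0.0855
[-0.35694844  0.32419272  0.69643273  1.45375864 -0.22465016  1.43509172
  1.67347906]
[[ 0.238  0.009 -0.971]
 [ 0.971  0.015  0.238]
 [ 0.016 -1.    -0.005]] [-0.06265689  0.00283183 -0.05622903]
```

```bash
python3 -m crank '[-0.03,0,-0.028,0,0,0,-0.03,0,-0.028,0,0,0,0,0,0,0,0.12,0,0,0,0,0,0.12,0,0,0,0,0,0.12,0,0,0,0,0,0.12,0,0,0,0,0,0.12,0,0,0,0,0,0.12,0,0,0,0,0,0.12,0,0,0,0,0,0.12,0]'; python3 -c "
from h import *
o=get_obs();print(o['joint_pos']);Rm=rot(o['tool_rot']);print(np.round(Rm.as_matrix(),3), Rm.inv().apply(np.array([.579,-.171,.198])-o['ee_pos']))
shot('scene','pics/s1.png');shot('top','pics/t1.png')"
```

```text
clock: 3.43
ee_pos: [0.581, -0.1872, 0.2981]
tool_rot: [0.698, -0.696, -0.119, 0.116]
force: [0.1, 0.5, -0.7]
opening: 0.0852
[-0.26790072  0.53418024  0.92176349  1.27882979 -0.42316009  1.52246016
  0.93436593]
[[ 0.945  0.004 -0.327]
 [ 0.327  0.003  0.945]
 [ 0.005 -1.     0.002]] [0.00292449 0.10015105 0.01577456]
```

View pics/s1.png

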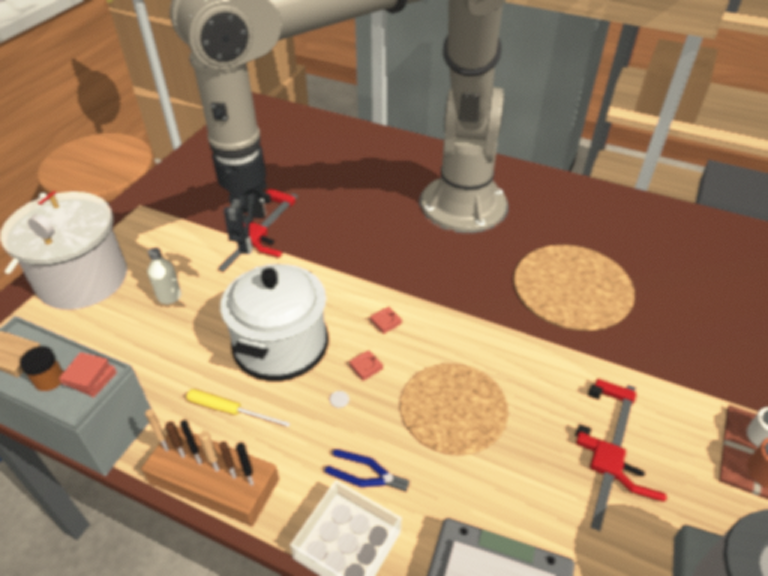

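```bash
python3 -c "
from h import *
f=grab_frame('scene');o=get_obs();print(topix(f,[o['ee_pos'],o['ee_pos']+[0,0,-.02],[.579,-.171,.19]])*1.5)"
python3 -m crank '[0.002,0,0.008,0,0,0,0.002,0.01,0.008,0,0,0,0,0.02,0,0,0,0,0,0.02,0,0,0,0,0,0.015,0,0,0,0]'
python3 -c "
from h import *
o=get_obs();Rm=rot(o['tool_rot']);print(np.round(Rm.as_matrix(),3), Rm.inv().apply(np.array([.579,-.171,.198])-o['ee_pos']))
f=shot('scene','pics/s2.png',1);im=f['image'][130:230,120:240];cv2.imwrite('pics/s2.png',cv2.cvtColor(cv2.resize(im,None,fx=5,fy=5),cv2.COLOR_RGB2BGR))"
```

```text
[[251.70938864 228.41550817]
 [253.45602208 237.55214775]
 [268.97650633 277.00363536]]
clock: 4.0
ee_pos: [0.5825, -0.1683, 0.2359]
tool_rot: [-0.696, 0.696, 0.131, -0.121]
force: [0.2, -0.9, -0.2]
opening: 0.0855
[[ 0.937  0.014 -0.35 ]
 [ 0.35   0.002  0.937]
 [ 0.014 -1.    -0.003]] [-0.00477919  0.03786741 -0.00116343]
```

View pics/s2.png

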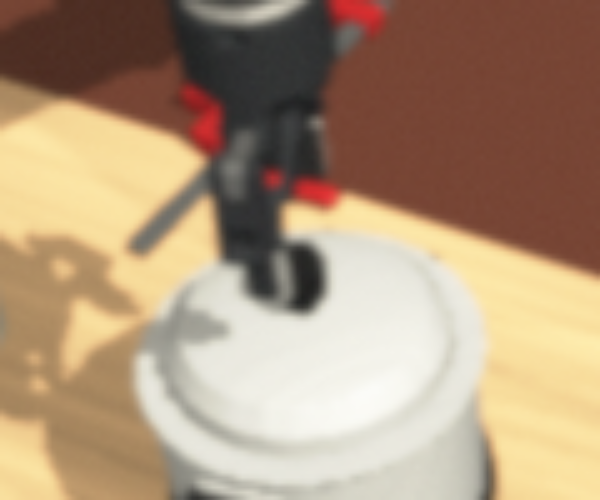

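```bash
python3 -m crank '[-0.003,0.02,-0.001,0,0,0.014,-0.002,0.013,0,0,0,0,0,0.004,0,0,0,0]'
python3 -c "
from h import *
o=get_obs();Rm=rot(o['tool_rot']);print(np.round(Rm.as_matrix(),3), Rm.inv().apply(np.array([.579,-.171,.198])-o['ee_pos']))"
```

```text
clock: 4.3
ee_pos: [0.5774, -0.1673, 0.1956]
tool_rot: [0.696, -0.695, -0.128, 0.13]
force: [-0.2, -0.1, 1.0]
opening: 0.0854
[[ 0.934 -0.003 -0.358]
 [ 0.358  0.001  0.934]
 [-0.003 -1.     0.002]] [ 0.00017542 -0.00237261 -0.00397622]
```

```bash
python3 -m crank '[0,-0.002,-0.004,0,0,0,0,0,0,0,0,0]'; python3 -m crank '[0,0,0,0,0,0,0,0,0,0,0,0,0,0,0,0,0,0,0,0,0,0,0,0,0,0,0,0,0,0,0,0,0,0,0,0,0,0,0,0,0,0,0,0,0,0,0,0]' 0.01
```

```text
clock: 4.47
ee_pos: [0.5789, -0.1698, 0.1977]
tool_rot: [0.696, -0.694, -0.129, 0.131]
force: [0.0, -0.6, 0.3]
opening: 0.0855
clock: 5.13
ee_pos: [0.5806, -0.1715, 0.2026]
tool_rot: [0.695, -0.695, -0.131, 0.13]
force: [0.8, 0.1, 0.9]
opening: 0.0284
```

```bash
python3 -m crank '[0,-0.008,0,0,0,0,0,-0.012,0,0,0,0,0,-0.012,0,0,0,0,0,-0.012,0,0,0,0,0,-0.012,0,0,0,0,0,-0.012,0,0,0,0,0,-0.012,0,0,0,0]'
python3 -c "
from h import *
o=get_obs();Rm=rot(o['tool_rot']);print(o['force'],o['torque'],o['joint_pos'],np.round(Rm.as_matrix(),3))
shot('scene','pics/s3.png');shot('top','pics/t3.png')"
```

```text
clock: 5.72
ee_pos: [0.578, -0.1687, 0.2838]
tool_rot: [0.697, -0.693, -0.128, 0.133]
force: [-0.3, 0.5, -4.4]
opening: 0.028
[-0.26906917  0.4519862  -4.40106552] [-0.0039293  -0.01842078 -0.01965726] [-0.30358109  0.52840683  0.91226208  1.31986595 -0.41111981  1.49679747
  0.94459995] [[ 0.932 -0.009 -0.363]
 [ 0.363  0.005  0.932]
 [-0.007 -1.     0.008]]
```

View pics/s3.png

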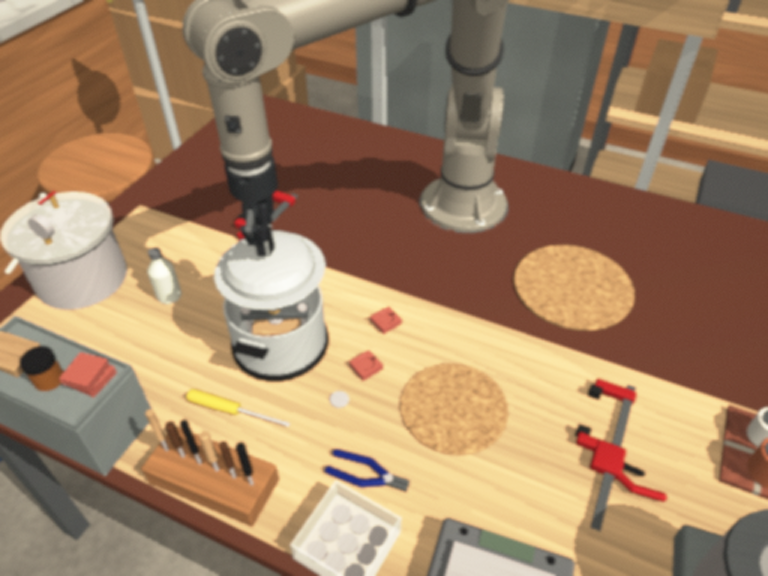

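```bash
python3 -m crank '[0.004,0,0.012,0,0,0,0.008,0,0.022,0,0,0,0.009,0,0.025,0,0,0,0.009,0,0.025,0,0,0,0.009,0,0.025,0,0,0,0.009,0,0.025,0,0,0,0.009,0,0.025,0,0,0,0.009,0,0.025,0,0,0,0.009,0,0.025,0,0,0]'
python3 -c "
from h import *
o=get_obs();Rm=rot(o['tool_rot']);print(o['force'],o['joint_pos'],np.round(Rm.as_matrix(),3),Rm.inv().apply(np.array([.57,.19,.083])-o['ee_pos']))"
```

```text
clock: 6.57
ee_pos: [0.5702, 0.0494, 0.2819]
tool_rot: [-0.696, 0.697, 0.119, -0.127]
force: [0.9, -0.8, -3.8]
opening: 0.0282
[ 0.89973908 -0.77261682 -3.79556757] [-0.73001394  0.46011722  0.92123797  1.4141632  -0.35853517  1.45488681
  0.53339299] [[ 0.94  -0.011 -0.342]
 [ 0.342 -0.004  0.94 ]
 [-0.012 -1.    -0.   ]] [0.05015266 0.19837425 0.13225468]
```

```bash
python3 -m crank '[0.009,0,0.025,0,0,-0.011,0.009,0,0.025,0,0,0,0.009,0,0.025,0,0,0,0.008,0,0.02,0,0,0,0.006,0.01,0.014,0,0,0,0.004,0.02,0.009,0,0,0,0.002,0.02,0.006,0,0,0]'
python3 -c "
from h import *
o=get_obs();Rm=rot(o['tool_rot']);print(o['force'],np.round(Rm.as_matrix(),3),Rm.inv().apply(np.array([.57,.19,.083])-o['ee_pos']))"
```

```text
clock: 7.15
ee_pos: [0.57, 0.1982, 0.2291]
tool_rot: [0.698, -0.693, -0.127, 0.126]
force: [0.2, 0.1, -3.9]
opening: 0.0284
[ 0.23709431  0.10153387 -3.89837872] [[ 0.936  0.001 -0.353]
 [ 0.353  0.006  0.936]
 [ 0.003 -1.     0.006]] [-0.00335491  0.14608988 -0.00848424]
```

```bash
python3 -m crank '[-0.002,0.02,-0.005,-0.006,0,0,-0.001,0.02,-0.003,0,0,0,0,0.02,0,0,0,0,0,0.02,0,0,0,0,0,0.015,0,0,0,0,0,0.008,0,0,0,0,0,0,0,0,0,0]'
python3 -c "
from h import *
o=get_obs();Rm=rot(o['tool_rot']);print(o['force'],np.round(Rm.as_matrix(),3),Rm.inv().apply(np.array([.57,.19,.083])-o['ee_pos']))
f=shot('top','pics/t4.png');g=shot('scene','pics/s4.png')
for n,F in(('top',f),('scene',g)):
  for r in regions_of('lid',n)[:2]+[]: print(n,r['confidence'],r['box'])
  for r in landmark_of('lid',n)[:2]: print(n,r['confidence'],r['at'],ray(F,r['at'],o['ee_pos'][2]-.0765))
im=[f['image'][100:240,130:270],g['image'][180:320,230:370]]
cv2.imwrite('pics/c4.png',cv2.cvtColor(np.hstack([cv2.resize(i,(400,400),interpolation=2) for i in im]),cv2.COLOR_RGB2BGR))"
```

```text
clock: 7.73
ee_pos: [0.5618, 0.1905, 0.1078]
tool_rot: [-0.694, 0.697, 0.122, -0.133]
force: [-1.0, 0.2, -3.1]
opening: 0.0282
[-1.0275027   0.16206532 -3.09868407] [[ 0.935 -0.015 -0.355]
 [ 0.355 -0.007  0.935]
 [-0.017 -1.    -0.001]] [ 0.00790288  0.02469893 -0.00332579]
top 0.87 [208.2, 171.2, 40.5, 56.4]
top 0.35 [308.9, 163.4, 63.7, 72.0]
top 0.96 [196.2, 171.0] [0.55528367 0.20184982 0.03132345]
top 0.64 [312.5, 158.9] [ 0.5955459  -0.18481532  0.03132345]
scene 0.68 [306.4, 262.8, 74.8, 62.6]
scene 0.66 [306.1, 264.4] [0.5655025  0.1956703  0.03132345]
```

View pics/c4.png

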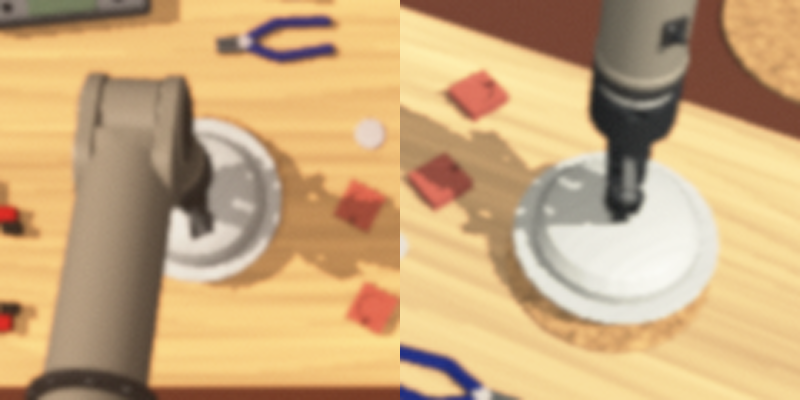

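View pics/t4.png

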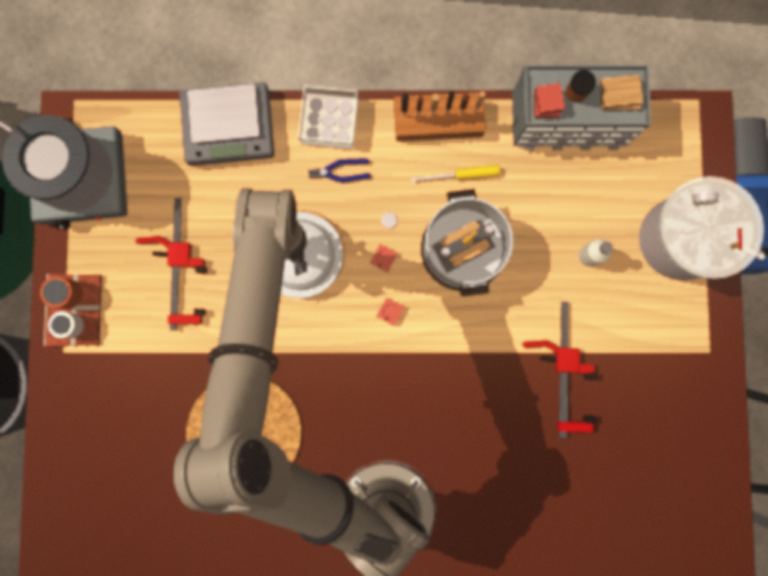

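```bash
python3 -m crank '[0.008,0.004,-0.003,0,0,-0.016,0,0.006,0,0,0,0]'
python3 -c "
from h import *
o=get_obs();Rm=rot(o['tool_rot']);print(o['force'],np.round(Rm.as_matrix(),3),Rm.inv().apply(np.array([.57,.19,.0836])-o['ee_pos']))"
```

```text
clock: 8.2
ee_pos: [0.5769, 0.192, 0.1051]
tool_rot: [0.696, -0.695, -0.134, 0.122]
force: [1.0, 0.1, -2.7]
opening: 0.0283
[ 0.97252141  0.14056642 -2.67195824] [[ 0.934  0.016 -0.357]
 [ 0.357  0.005  0.934]
 [ 0.017 -1.    -0.001]] [-0.00749947  0.02141393  0.00056761]
```

```bash
for i in 1 2 3; do python3 -m crank '[0,0,0,0,0,0]' | head -3; python3 -c "
from h import *
o=get_obs();print(np.round(o['qd'],3))"; done
```

```text
clock: 8.28
ee_pos: [0.5765, 0.192, 0.1043]
tool_rot: [0.696, -0.695, -0.134, 0.123]
[ 0.008 -0.013  0.012 -0.03   0.001 -0.014  0.   ]
clock: 8.37
ee_pos: [0.5769, 0.1919, 0.1044]
tool_rot: [0.696, -0.695, -0.134, 0.122]
[ 0.004  0.009 -0.005  0.01  -0.006  0.003  0.005]
clock: 8.45
ee_pos: [0.5768, 0.1918, 0.1043]
tool_rot: [0.696, -0.695, -0.134, 0.122]
[ 0.001 -0.002  0.004 -0.005  0.002 -0.002 -0.   ]
```

```bash
python3 -m crank '[-0.006,0,0,0,0,0.014,0,0,0,0,0,0,0,0,0,0,0,0]'
python3 -c "
from h import *
o=get_obs();Rm=rot(o['tool_rot']);print(o['force'],np.round(Rm.as_matrix(),3),Rm.inv().apply(np.array([.57,.19,.0836])-o['ee_pos']))"
```

```text
clock: 8.7
ee_pos: [0.5705, 0.1894, 0.1043]
tool_rot: [-0.695, 0.696, 0.128, -0.128]
force: [0.7, -1.0, -2.4]
opening: 0.0284
[ 0.72880595 -0.9860644  -2.42137515] [[ 0.934  0.001 -0.356]
 [ 0.356 -0.001  0.934]
 [ 0.    -1.    -0.001]] [-0.00030269  0.02067494  0.00076492]
```

```bash
python3 -m crank '[0,0.004,0,0,0,0,0,0.004,0,0,0,0,0,0.004,0,0,0,0,0,0.003,0,0,0,0,0,0,0,0,0,0]'
python3 -c "
from h import *
o=get_obs();Rm=rot(o['tool_rot']);print(o['force'],np.round(Rm.as_matrix(),3),Rm.inv().apply(np.array([.57,.19,.0836])-o['ee_pos']))"
```

```text
clock: 9.12
ee_pos: [0.5703, 0.1897, 0.0877]
tool_rot: [-0.695, 0.696, 0.128, -0.128]
force: [-0.1, 0.4, -2.9]
opening: 0.0283
[-0.11278045  0.37025198 -2.94541377] [[ 0.934  0.    -0.357]
 [ 0.357 -0.001  0.934]
 [ 0.    -1.    -0.001]] [-0.00016166  0.00406916  0.00043156]
```

```bash
for i in 1 2 3; do python3 -m crank '[0,0.0015,0,0,0,0]' | sed -n '2p;4p'; done
```

```text
ee_pos: [0.5704, 0.1896, 0.086]
force: [-0.4, 0.0, -2.4]
ee_pos: [0.5703, 0.1897, 0.0842]
force: [0.2, -0.2, -2.6]
ee_pos: [0.5703, 0.1896, 0.0837]
force: [-5.6, -0.7, 13.0]
```

```bash
python3 -m crank '[0,-0.001,0,0,0,0,0,0,0,0,0,0,0,0,0,0,0,0,0,0,0,0,0,0,0,0,0,0,0,0,0,0,0,0,0,0,0,0,0,0,0,0,0,0,0,0,0,0]' 0.0854
python3 -c "
from h import *
o=get_obs();Rm=rot(o['tool_rot']);print(o['force'],np.round(Rm.as_matrix(),3),o['joint_pos'])"
python3 -m crank '[0,-0.01,0,0,0,0,0,-0.02,0,0,0,0,0,-0.03,0,0,0,0,0,-0.03,0,0,0,0,0,-0.03,0,0,0,0,0,-0.03,0,0,0,0,0,-0.02,0,0,0,0]'
```

```text
clock: 10.03
ee_pos: [0.574, 0.1899, 0.0883]
tool_rot: [0.696, -0.695, -0.131, 0.125]
force: [0.2, -0.2, 0.3]
opening: 0.0852
[ 0.21560707 -0.16477413  0.25090462] [[ 0.934  0.008 -0.357]
 [ 0.357  0.002  0.934]
 [ 0.009 -1.    -0.001]] [-0.86782652  0.66848108  0.79110476  1.60611661 -0.5233154   1.08086605
  0.42852919]
clock: 10.62
ee_pos: [0.5683, 0.1886, 0.2621]
tool_rot: [-0.695, 0.696, 0.125, -0.129]
force: [0.4, -0.3, 0.7]
opening: 0.0854
```

```bash
python3 -c "
from h import *
f=shot('top','pics/t5.png');g=shot('scene','pics/s5.png')
for n,F in(('top',f),('scene',g)):
  for r in landmark_of('paddle',n)[:2]: print(n,r['confidence'],r['at'],ray(F,r['at'],.1425))
  for r in regions_of('paddle',n)[:2]:
    print(n,r['confidence'],r['box']); ys,xs=np.nonzero(r['mask']); P=np.array([ray(F,(x,y),.158)[:2] for x,y in zip(xs,ys)])
    c=P.mean(0); w,v=np.linalg.eigh(np.cov((P-c).T)); print(c,np.sqrt(w*12),v[:,1],np.degrees(np.arctan2(v[1,1],v[0,1])))
  for r in landmark_of('lid',n)[:2]: print('lid',n,r['confidence'],r['at'],ray(F,r['at'],.006))
im=[f['image'][125:200,275:350],g['image'][170:245,145:220]]
cv2.imwrite('pics/c5.png',cv2.cvtColor(np.hstack([cv2.resize(i,(400,400),interpolation=2) for i in im]),cv2.COLOR_RGB2BGR))"
```

```text
top 0.5 [258.6, 208.3] [ 0.42480389 -0.00524356  0.1425    ]
top 0.45 [313.3, 158.4] [ 0.57885052 -0.1741483   0.1425    ]
lid top 0.93 [197.2, 166.5] [0.57411527 0.20203799 0.006     ]
lid top 0.66 [256.2, 173.0] [0.55179648 0.00258958 0.006     ]
scene 0.65 [182.2, 192.9] [ 0.56478397 -0.17771215  0.1425    ]
scene 0.31 [108.7, 195.6] [ 0.6591384  -0.35444409  0.1425    ]
scene 0.65 [182.6, 197.5, 10.9, 12.4]
[ 0.59336752 -0.16109236] [0.02981115 0.0406483 ] [-0.81638435 -0.57750895] -144.72447439796846
lid scene 0.58 [303.4, 271.0] [0.57145108 0.19238463 0.006     ]
```

View pics/c5.png

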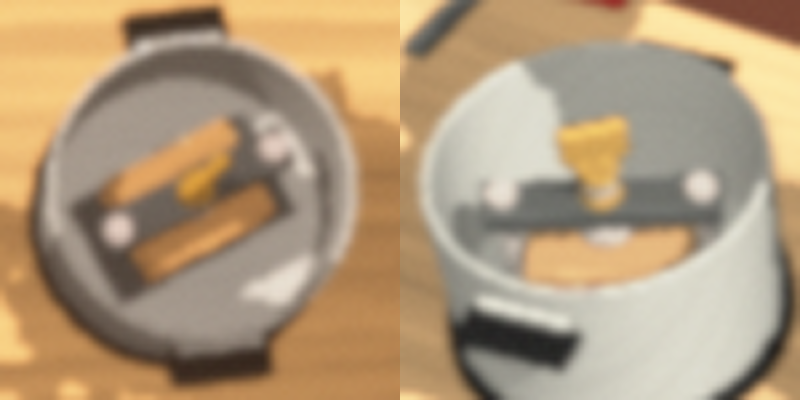

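View pics/s5.png

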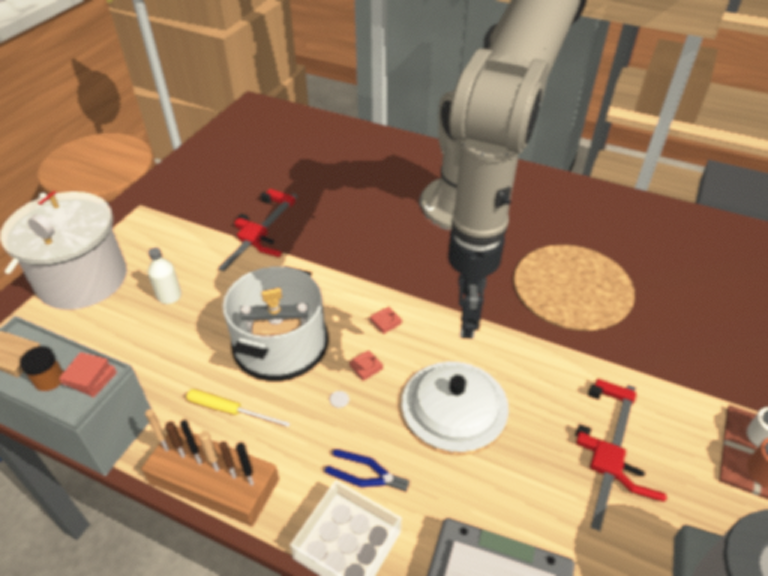

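```bash
python3 - <<'E'
from h import *
from scipy.optimize import minimize
fs={n:grab_frame(n) for n in("scene","top")}
C={"top":(306,150,322,167),"scene":(172,188,194,212)}
M={};
for n,f in fs.items():
    x0,y0,x1,y1=C[n]; im=f["image"].astype(int); 
    hsv=cv2.cvtColor(f["image"],cv2.COLOR_RGB2HSV)
    m=np.zeros(im.shape[:2],bool)
    s=(hsv[...,0]>=16)&(hsv[...,0]<=28)&(hsv[...,1]>110)&(hsv[...,2]>100)
    m[y0:y1,x0:x1]=s[y0:y1,x0:x1]; M[n]=m
    print(n,m.sum()); 
    for r in range(y0,y1): print(''.join('#' if v else '.' for v in m[r,x0:x1]), end='\n')
    if n=="top":
        ys,xs=np.nonzero(m); P=np.array([ray(f,(x,y),.15)[:2] for x,y in zip(xs,ys)]);c=P.mean(0);w,v=np.linalg.eigh(np.cov((P-c).T));print(c,np.sqrt(w*12),np.degrees(np.arctan2(v[1,1],v[0,1])))
E
```

```text
scene 120
......................
......................
......................
......................
...........####.......
.......########.......
....###########.......
...############.......
...############.......
...############.......
....###########.......
....##########........
.....#########........
......########........
......#######.........
.......######.........
........####..........
......................
......................
............##........
.........####.........
......................
......................
......................
top 88
......######....
....##.#.##.....
...####..##.....
.....#..###.....
.####...####....
.......#####....
.#..########....
...########.....
..########......
..########......
..#######.......
..#######.......
...#####........
....##..........
................
................
................
[ 0.58376825 -0.17020421] [0.02512339 0.04170409] 156.16317545060022
```

```bash
python3 - <<'E'
from h import *
fs={n:grab_frame(n) for n in("scene","top")}
C={"top":(306,155,322,167),"scene":(172,188,194,206)}
K=8;res={}
def mask(n,f):
    x0,y0,x1,y1=C[n]
    im=cv2.resize(f["image"][y0:y1,x0:x1],None,fx=K,fy=K,interpolation=cv2.INTER_CUBIC)
    h=cv2.cvtColor(im,cv2.COLOR_RGB2HSV)
    s=((h[...,0]>=16)&(h[...,0]<=28)&(h[...,1]>110)&(h[...,2]>90)).astype(np.uint8)
    if n=="top": s[:, :12]=0
    k,l,st,_=cv2.connectedComponentsWithStats(s); return (l==1+np.argmax(st[1:,4]))
M={n:mask(n,f) for n,f in fs.items()}
def hull(n,f,x,y,a):
    u=np.array([np.cos(a),np.sin(a)]);v=np.array([-u[1],u[0]]);P=[]
    for z,w in((.1585,.017),(.148,.017),(.124,.008)):
        for s in(-1,1):
            for t in(-1,1): P.append([*(np.array([x,y])+s*w*u+t*.0045*v),z])
    q=(topix(f,P)-np.array(C[n][:2])+.5)*K
    im=np.zeros(M[n].shape,np.uint8);cv2.fillConvexPoly(im,cv2.convexHull(q.astype(np.int32)),1);return im>0
best=[]
for x in np.arange(.570,.590,.002):
  for y in np.arange(-.182,-.160,.002):
    for a in range(90,180,5):
      I=[]
      for n,f in fs.items():
        h=hull(n,f,x,y,np.radians(a));I.append((h&M[n]).sum()/(h|M[n]).sum())
      best.append((sum(I),I,x,y,a))
best.sort(key=lambda t:-t[0])
for b in best[:10]: print(np.round(b[1],2),np.round(b[2:],3))
E
```

```text
[0.88 0.57] [  0.582  -0.17  125.   ]
[0.86 0.59] [  0.582  -0.17  120.   ]
[0.85 0.59] [  0.582  -0.17  115.   ]
[0.89 0.54] [  0.582  -0.17  130.   ]
[0.85 0.58] [  0.582  -0.172 125.   ]
[0.81 0.62] [  0.58  -0.17 125.  ]
[0.81 0.62] [  0.58  -0.17 120.  ]
[0.84 0.58] [  0.582  -0.172 120.   ]
[0.83 0.58] [  0.582  -0.17  110.   ]
[0.83 0.58] [  0.582  -0.172 115.   ]
```

```bash
python3 -m crank '[-0.01,0,-0.028,0,0,0,-0.01,0,-0.028,0,0,0,-0.01,0,-0.028,0,0,0,-0.01,0,-0.028,0,0,0,-0.01,0,-0.028,0,0,0,-0.01,0,-0.028,0,0,0,-0.01,0,-0.028,0,0,0,-0.01,0,-0.028,0,0,0,-0.01,0,-0.028,0,0,0,-0.01,0,-0.028,0,0,0]'
python3 -m crank '[-0.01,0,-0.028,0,0,0,0,0,0,0,-0.11,0,0,0,0,0,-0.11,0,0,0,0,0,-0.11,0,0,0,0,0,0,0]'
cat > st.py <<'E'
from h import *
import sys
o=get_obs();Rm=rot(o['tool_rot']);m=Rm.as_matrix()
print("jaw yaw deg %.1f"%np.degrees(np.arctan2(m[1,0],m[0,0])),"tilt along x,z",np.round([m[0:3,0]@[0,0,1],m[0:3,2]@[0,0,1]],3),"F",np.round(o['force'],1),"T",np.round(o['torque'],2),"j",np.round(o['joint_pos'],2),"open",round(o['opening'],4))
if len(sys.argv)>3: print("to go",np.round(Rm.inv().apply(np.array([float(v) for v in sys.argv[1:4]])-o['ee_pos']),4))
E
python3 st.py .58 -.171 .15
```

```text
clock: 12.05
ee_pos: [0.5759, -0.1061, 0.2532]
tool_rot: [0.695, -0.693, -0.131, 0.142]
force: [0.4, -0.7, -0.1]
opening: 0.0853
clock: 12.47
ee_pos: [0.5733, -0.1519, 0.2525]
tool_rot: [-0.662, 0.663, 0.239, -0.253]
force: [0.1, 0.2, 0.2]
opening: 0.0856
jaw yaw deg 40.7 tilt along x,z [-0.02   0.006] F [0.1 0.2 0.2] T [ 0.05 -0.06  0.03] j [-0.31  0.51  0.83  1.4  -0.36  1.41  1.23] open 0.0856
to go [-0.0053  0.1025 -0.0194]
```

```bash
python3 -m crank '[-0.003,0,-0.01,0,0,-0.018,-0.002,0.01,-0.009,0,0,0,0,0.02,0,0,0,0,0,0.02,0,0,0,0,0,0,0,0,0,0]'
python3 st.py .58 -.171 .15
```

```text
clock: 12.88
ee_pos: [0.5831, -0.1704, 0.1995]
tool_rot: [0.666, -0.663, -0.241, 0.243]
force: [-0.1, 1.2, -0.7]
opening: 0.0853
jaw yaw deg 40.1 tilt along x,z [-0.001  0.004] F [-0.1  1.2 -0.7] T [ 0.07  0.04 -0.05] j [-0.26  0.56  0.81  1.45 -0.41  1.31  1.28] open 0.0853
to go [-0.0026  0.0495  0.0013]
```

```bash
python3 -m crank '[-0.002,0.01,0.001,0,0,0,0,0.006,0,0,0,0,0,0,0,0,0,0]'
python3 st.py .58 -.171 .15; python3 -c "
from h import *
f=shot('top','pics/t6.png');g=shot('scene','pics/s6.png')
im=[f['image'][125:200,275:350],g['image'][155:230,145:220]]
cv2.imwrite('pics/c6.png',cv2.cvtColor(np.hstack([cv2.resize(i,(400,400),interpolation=2) for i in im]),cv2.COLOR_RGB2BGR))"
```

```text
clock: 13.13
ee_pos: [0.5808, -0.1703, 0.1815]
tool_rot: [0.666, -0.663, -0.239, 0.243]
force: [0.1, -0.4, 0.1]
opening: 0.0852
jaw yaw deg 39.9 tilt along x,z [-0.004  0.006] F [ 0.1 -0.4  0.1] T [ 0.04 -0.01  0.01] j [-0.26  0.58  0.8   1.48 -0.42  1.27  1.29] open 0.0852
to go [-0.0009  0.0315 -0.0002]
```

View pics/c6.png

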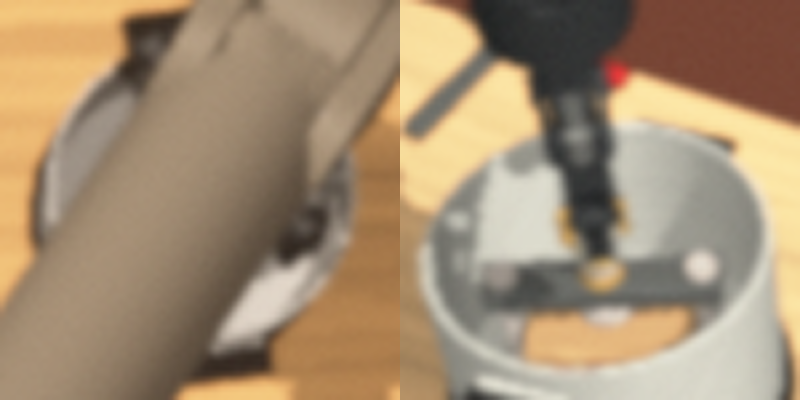

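```bash
python3 -m crank '[-0.001,0.012,0,0,0,0,0,0.01,0,0,0,0,0,0.006,0,0,0,0,0,0,0,0,0,0]' ; python3 st.py .58 -.171 .15; python3 -m crank '[0,0,0,0,0,0,0,0,0,0,0,0,0,0,0,0,0,0,0,0,0,0,0,0,0,0,0,0,0,0,0,0,0,0,0,0,0,0,0,0,0,0]' 0.035; python3 st.py .58 -.171 .15
```

```text
clock: 13.57
ee_pos: [0.5823, -0.1716, 0.1547]
tool_rot: [0.665, -0.664, -0.242, 0.242]
force: [-0.6, 0.2, 0.1]
opening: 0.0855
jaw yaw deg 40.0 tilt along x,z [0. 0.] F [-0.6  0.2  0.1] T [0.04 0.03 0.05] j [-0.25  0.6   0.79  1.52 -0.44  1.21  1.3 ] open 0.0855
to go [-0.0014  0.0047  0.0019]
clock: 14.15
ee_pos: [0.5828, -0.1718, 0.1553]
tool_rot: [-0.664, 0.665, 0.242, -0.241]
force: [0.2, 0.8, 0.3]
opening: 0.0349
jaw yaw deg 40.0 tilt along x,z [ 0.001 -0.001] F [0.2 0.8 0.3] T [-0.03  0.02  0.02] j [-0.25  0.6   0.79  1.52 -0.44  1.21  1.3 ] open 0.0349
to go [-0.0016  0.0053  0.0024]
```

Partly closed without contact. I'll lower a little more, then close fully.

```bash
python3 -m crank '[-0.001,0.004,0.001,0,0,0,0,0,0,0,0,0]' ; python3 -m crank '[0,0,0,0,0,0,0,0,0,0,0,0,0,0,0,0,0,0,0,0,0,0,0,0,0,0,0,0,0,0]' 0.0; python3 st.py .58 -.171 .15
```

```text
clock: 14.32
ee_pos: [0.5815, -0.1718, 0.1514]
tool_rot: [-0.664, 0.665, 0.242, -0.241]
force: [-0.8, -0.3, 0.2]
opening: 0.0349
clock: 14.73
ee_pos: [0.5807, -0.1726, 0.1521]
tool_rot: [-0.665, 0.665, 0.242, -0.241]
force: [-1.0, 0.0, -0.1]
opening: 0.008
jaw yaw deg 39.9 tilt along x,z [ 0.001 -0.001] F [-1.   0.  -0.1] T [-0.01  0.02  0.1 ] j [-0.25  0.6   0.79  1.53 -0.44  1.2   1.31] open 0.008
to go [0.0005 0.0021 0.0017]
```

```bash
python3 -m crank '[0,0,0,0,0.06,0,0,0,0,0,0.06,0,0,0,0,0,0.06,0,0,0,0,0,0.06,0,0,0,0,0,0.06,0]'; python3 st.py .5807 -.1726 .152; python3 -m crank '[0,0,0,0,0.06,0,0,0,0,0,0.06,0,0,0,0,0,0.06,0,0,0,0,0,0.06,0,0,0,0,0,0.06,0]'; python3 st.py .5807 -.1726 .152;
```

```text
clock: 15.15
ee_pos: [0.5805, -0.1729, 0.152]
tool_rot: [-0.694, 0.694, 0.135, -0.134]
force: [-1.5, -0.2, 1.1]
opening: 0.0082
jaw yaw deg 22.0 tilt along x,z [ 0.001 -0.001] F [-1.5 -0.2  1.1] T [-0.11  0.14  0.13] j [-0.29  0.62  0.86  1.53 -0.49  1.22  1.03] open 0.0082
to go [0.0003 0.     0.0002]
clock: 15.57
ee_pos: [0.5802, -0.173, 0.1519]
tool_rot: [-0.706, 0.707, 0.025, -0.024]
force: [-1.7, 0.2, 1.2]
opening: 0.0082
jaw yaw deg 4.0 tilt along x,z [ 0.001 -0.001] F [-1.7  0.2  1.2] T [-0.09  0.11  0.06] j [-0.33  0.65  0.94  1.53 -0.54  1.24  0.76] open 0.0082
to go [ 0.0005 -0.0001  0.0004]
```

```bash
for k in 1 2; do python3 -m crank '[0,0,0,0,0.06,0,0,0,0,0,0.06,0,0,0,0,0,0.06,0,0,0,0,0,0.06,0]' >/dev/null; python3 st.py .5807 -.1726 .152; done
```

```text
jaw yaw deg -10.4 tilt along x,z [ 0.    -0.002] F [-1.6  0.4  2.2] T [-0.18  0.14  0.04] j [-0.36  0.67  1.    1.53 -0.58  1.26  0.54] open 0.0083
to go [ 0.0007 -0.0002  0.0006]
jaw yaw deg -24.8 tilt along x,z [-0.    -0.003] F [-1.7  0.1  2. ] T [-0.09  0.17  0.09] j [-0.39  0.7   1.06  1.53 -0.62  1.28  0.32] open 0.0085
to go [ 0.0008 -0.0003  0.0008]
```

```bash
for k in 1 2 3; do python3 -m crank '[0,0,0,0,0.05,0,0,0,0,0,0.05,0,0,0,0,0,0.05,0]' >/dev/null; python3 st.py .5807 -.1726 .152; done
```

```text
jaw yaw deg -33.8 tilt along x,z [-0.    -0.004] F [-1.7 -0.2  1.1] T [-0.1   0.15  0.09] j [-0.4   0.72  1.09  1.53 -0.65  1.29  0.18] open 0.0083
to go [ 0.0008 -0.0003  0.0009]
jaw yaw deg -42.7 tilt along x,z [ 0.    -0.004] F [-1.8 -0.4  1.7] T [-0.06  0.11  0.09] j [-0.42  0.74  1.13  1.53 -0.68  1.31  0.04] open 0.0085
to go [ 0.0009 -0.0003  0.001 ]
jaw yaw deg -51.7 tilt along x,z [ 0.001 -0.005] F [-1.8  1.1  1.4] T [-0.13  0.19  0.06] j [-0.43  0.76  1.16  1.53 -0.7   1.32 -0.1 ] open 0.0081
to go [ 0.0009 -0.0004  0.0012]
```

```bash
for k in 1 2 3; do python3 -m crank '[0,0,0,0,0.05,0,0,0,0,0,0.05,0]' >/dev/null; python3 st.py .5807 -.1726 .152; done
```

```text
jaw yaw deg -57.7 tilt along x,z [ 0.001 -0.006] F [-1.3  0.3  1. ] T [-0.06  0.13  0.09] j [-0.44  0.77  1.18  1.53 -0.72  1.33 -0.19] open 0.0086
to go [ 0.0009 -0.0004  0.0012]
jaw yaw deg -63.6 tilt along x,z [ 0.002 -0.007] F [-3.4  0.1  2.7] T [-0.05  0.39  0.74] j [-0.45  0.78  1.2   1.53 -0.73  1.34 -0.28] open 0.0079
to go [ 0.0009 -0.0005  0.0014]
jaw yaw deg -69.0 tilt along x,z [ 0.003 -0.01 ] F [-2.8 -0.9  1.5] T [-0.16  0.52  2.34] j [-0.45  0.79  1.21  1.53 -0.74  1.35 -0.37] open 0.0083
to go [ 0.001  -0.0003  0.0015]
```

```bash
for k in 1 2 3 4; do python3 -m crank '[0,0,0,0,-0.03,0]' >/dev/null; python3 st.py .5807 -.1726 .152|cut -c1-110; done
```

```text
jaw yaw deg -66.9 tilt along x,z [ 0.004 -0.013] F [-1.6 -0.8  0.7] T [-0.17  0.28  1.54] j [-0.45  0.79  1.21
to go [ 0.0012 -0.0003  0.0013]
jaw yaw deg -64.8 tilt along x,z [ 0.005 -0.015] F [-3.1 -1.5  1.2] T [-0.16  0.23  0.97] j [-0.45  0.78  1.2 
to go [ 0.0013 -0.0004  0.0012]
jaw yaw deg -62.8 tilt along x,z [ 0.005 -0.016] F [-2.6 -0.8  1.6] T [0.06 0.2  0.32] j [-0.45  0.78  1.19  1
to go [ 0.0013 -0.0004  0.001 ]
jaw yaw deg -60.9 tilt along x,z [ 0.005 -0.016] F [-1.6 -0.9  0.2] T [ 0.16 -0.02 -0.05] j [-0.44  0.77  1.18
to go [ 0.0012 -0.0004  0.0009]
```

```bash
for k in 1 2 3 4; do python3 -m crank '[0,0,0,0.002,-0.06,0,0,0,0,0,-0.06,0,0,0,0,0,-0.06,0,0,0,0,0,-0.06,0,0,0,0,0,-0.06,0]' >/dev/null; python3 st.py .5807 -.1726 .152; done
```

```text
jaw yaw deg -43.1 tilt along x,z [ 0.001 -0.014] F [-2.8 -0.9  1.7] T [ 0.12 -0.14 -0.03] j [-0.42  0.73  1.12  1.53 -0.66  1.3   0.02] open 0.0083
to go [ 0.001  -0.0003  0.0008]
jaw yaw deg -25.2 tilt along x,z [-0.002 -0.011] F [-1.3 -0.8  1.8] T [ 0.06 -0.03 -0.11] j [-0.39  0.7   1.04  1.53 -0.61  1.27  0.3 ] open 0.0079
to go [ 0.0009 -0.0002  0.0006]
jaw yaw deg -7.2 tilt along x,z [-0.003 -0.007] F [-1.3 -1.1  0.4] T [-0.    0.03 -0.03] j [-0.35  0.66  0.97  1.53 -0.56  1.25  0.57] open 0.0081
to go [ 0.0006 -0.0001  0.0005]
jaw yaw deg 10.7 tilt along x,z [-0.003 -0.004] F [-1.1 -0.4 -0.1] T [-0.01  0.04 -0.07] j [-0.31  0.63  0.89  1.53 -0.51  1.23  0.85] open 0.0083
to go [ 0.0004 -0.      0.0003]
```

```bash
python3 -m crank '[0,0,0,0,-0.06,0,0,0,0,0,-0.06,0,0,0,0,0,-0.06,0,0,0,0,0,-0.06,0,0,0,0,0,-0.059,0]'; python3 -m crank '[0,0,0,0,0,0,0,0,0,0,0,0]' ; python3 st.py .5807 -.1726 .152;  python3 -c "
from h import *
f=shot('top','pics/t7.png');g=shot('scene','pics/s7.png')"
```

```text
clock: 19.9
ee_pos: [0.5807, -0.1729, 0.1521]
tool_rot: [-0.684, 0.686, 0.174, -0.175]
force: [-2.2, 0.1, 1.0]
opening: 0.008
clock: 20.07
ee_pos: [0.5807, -0.1729, 0.1521]
tool_rot: [-0.684, 0.686, 0.175, -0.175]
force: [-1.3, -0.0, 1.0]
opening: 0.0079
jaw yaw deg 28.6 tilt along x,z [-0.002 -0.003] F [-1.3 -0.   1. ] T [0.03 0.05 0.04] j [-0.27  0.61  0.82  1.53 -0.46  1.21  1.12] open 0.0079
to go [0.0001 0.0001 0.0003]
```

View pics/s7.png

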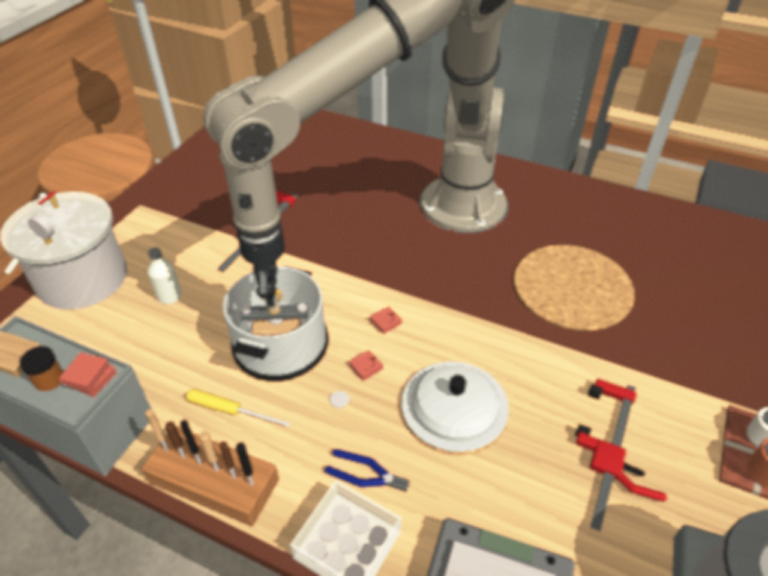

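View pics/t7.png

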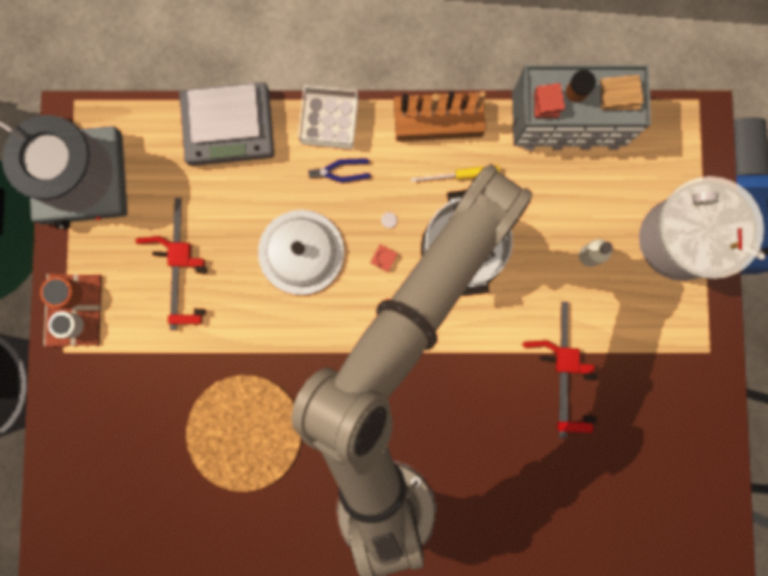

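The scene picture shows the lid knob-up and centred on the small mat (knob at 458,384), and the gripper still holding the thumbscrew in the pot (about 268,290). The bystanders are where they were, though the top view hides mould_half_a under the arm. The jaws have turned 90° back from seated, with almost no residual torque, so I'm handing it in.

```bash
python3 -c "
from workcell import *
print(job_done())"
```

```text
the job is handed in; nothing more can be done
None
```

I finished the job and handed it in at about 20 s, with the gripper still closed on the thumbscrew.

- **Lid:** I lifted it about 80 mm straight up by the knob, carried it across and set it knob-up on the smaller (about 0.19 m) cork mat. It touched at the expected height with about 13 N and looks centred in both pictures.
- **Thumbscrew:** I turned it clockwise about 1.77 rad until the torque rose sharply to 2.3 N m at the stop. Backing off, the torque passed through zero at a jaw angle of about -61.5°, the same angle at which it had started to rise, so I saw no sign of slip. The final jaw angle is 28.6°, which is 90° back, with near-zero torque left on it.
- **Hold:** The gripper opening still reads 8 mm on the 9 mm paddle. It read about 2 mm under on the 30 mm knob as well.
- **Checks that were weak or disagreed:**
  - The networks found the paddle poorly from above, so I fitted its pose from colour in the pictures and the gripper's own alignment.
  - The seat angle is inferred from torque, good to about half a degree.
  - The bystanders look unmoved, but the arm hides one mould half in the last top view; it shows undisturbed in the scene view.

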